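# Exercise the two spring corners of a tilting mirror mount

## Robot

A 7-joint arm with a two-finger parallel gripper is mounted at the origin on a cart in front of the work surface, level with it; the furniture and walls round the work are solid. World frame = base frame: x ahead of the robot, y to its left, z up, the work surface at z = 0. Lengths are in m, angles in rad, forces in N, time in s.
With the tool pointing down it reaches from about 0.4 to 0.875 m from the base axis. Payload 4.4 kg.
Tool frame: the origin (TCP) lies on the centre line of the jaws, within the pads' length; the fingertips stand ctrl.tip_reach ahead of it and the grasp point (between the pads) lies 5 mm behind it (ctrl.tip_reach is the distance from the TCP to the fingertips, in m); z points along the fingers, x is the direction in which the jaws open and shut, and the axes are right-handed (so a half turn about z gives the same grasp; the last joint's range is limited). The gripper opens to 85 mm and grips with 20 to 120 N. Pads are 22 mm wide; open, the fingers measure 114 mm over their backs; the gripper's body (76 mm by 85 mm) begins 54 mm behind the grasp point. The pads swing forward as they close: fully open they stand 13 mm farther back than shut.
Start: joints at [-1.4, 0.628, 0.038, 1.517, -0.027, 0.996, -0.02], TCP at [0.152, 0.632, 0.245] pointing down, gripper open.
Joint ranges: [-3.06, 3.06], [-0.37, 2.12], [-1.25, 1.32], [0.18, 2.47], [-1.1, 4.24], [0.23, 1.98], [-2.94, 2.94]. Speed limits (rad/s): [2.57, 2.57, 3.14, 3.14, 3.14, 3.14, 3.14].

## Interface

Orientations are given as a unit quaternion [w, x, y, z].
In Python, from station import ctrl gives the robot as it stands. The module is installed in compiled form; this text tells all that it offers.
- The arm moves only by the tool step_arm, never from a script. Its argument "rows" is a list of rows, each a list of 5 numbers: the opening, from 0 (shut) to 1 (fully open), then the shift along the world's x, y, z in m, then the turn about the world's z in rad. A call has 1 to 20 rows; each row is the pose to reach, as a shift and turn from the pose commanded when the call began; what a row does not reach only later rows make up. A row lasts 1/8 s, in which the tool goes at most 62.5 mm and 10.7 degrees, less where a joint would pass 70% of its speed; a pose out of reach is approached as far as the arm can. A call with a gripper value outside its range is refused whole. The fingers move at their own pace and stop on an object; "force" is the grip in N (left out, the last holds). Time passes only in rows, so rows that repeat a pose let the fingers close. It gives the time, the measured TCP pose, the force and the opening at its end, in the units of the state.
- ctrl.observe(): the state, without advancing time (a new reading comes with each control period).
- ctrl.camera(name): name is "scene" or "top" or "wrist"; returns (picture, depth): 480x640x3 uint8, red, green, blue; 480x640 float32, m along the optical axis (not along the pixel's ray), 0 where there is no reading.
- ctrl.calibration(name): a dict with "K" (3x3 intrinsics, pixels), "R" (3x3) and "t" (3): a world point X has camera coordinates R X + t; the wrist camera has in their place "tool_from_camera" (4x4, takes a point from camera to tool coordinates, whose origin is the TCP and whose axes are the tool frame's). Camera axes: x right, y down, z forward; pixel columns grow to the right and rows downward; lengths in m; the calibration is good to about 2 mm. The wrist camera is an equidistant fisheye: a pixel r from the principal point sees the ray r / f radians off the axis. A picture is of the moment at which its call begins: read the wrist's pose just before it. calibration takes no time and is no camera call.
- ctrl.finish_job(): hands the job in, once; it reports no verdict.
Trained networks look in the newest picture that a camera, given by its name, has taken for a name from the list of things; names that differ only in an ending like _2 or _b are one class to them, and where a whole thing is asked for, a point or a joint stands for the part that bears it (a point fixed in the world has none). Each returns a list of dicts, best first, with "conf" (0 to 1); they miss things now and then, are a little off and sometimes report something else, mostly with a low value. They report only what shows in the picture. A call takes as long as a camera call.
- ctrl.spot_in(camera, label): "extent" ([left, top, width, height] as shares, 0 to 1, of the picture: columns of its width, rows of its height, round what is visible of it).
- ctrl.trace(camera, label): "pixels" (480x640 bool, what is visible of it) and "extent" ([left, top, width, height] as shares, 0 to 1, of the picture: columns of its width, rows of its height, round what is visible of it).
- ctrl.pinpoint(camera, label): "xy" ([column, row] as shares, 0 to 1, of the picture: columns of its width, rows of its height: a listed point, or the origin of a listed thing).
The state is a dict: "clock": time; "q": joint angles; "qd": joint speeds; "joint_efforts": joint torques, N m; "position": TCP position; "tool_rot": TCP orientation; "ft_force": force on the tool from outside, world axes, zero at the start; "torque": the same for the moment, N m; "gripper_width": finger opening in m.
Only numpy, scipy, OpenCV 4.12 (cv2) and the standard library are available. Lean on these libraries where they do the work, as an engineer would, in place of code of your own. Each camera call takes 0.05 s, during which the arm holds its last target.

## Task

Check the springs of the tilting mirror mount with a fingertip, one corner at a time. First press down the round pad on the corner beside the scale post with the ball knob on top, until its pointer is level with the brass mark on that post and no farther, hold it there for a second and let it spring fully back up; then do the same with the pad beside the flat-topped post. Keep off the mirror, leave the marks as they are set, and do not move or pick up the things standing round it.

Things in the scene. Friction and masses are not known exactly. Their poses are not given: they have to be found in the camera images.
- mount: grey base 150 x 150 x 12 mm with two 40 mm wide tongues reaching 145 mm from its centre, fixed to the table. Origin at the centre of its underside. In its x, y axes (mm): pivot corner (55, 55); pad_knob (-55, 55); pad_flat (55, -55); scale post with a 20 mm ball knob on top (-128, 55), 104 mm high; flat-topped scale post (55, -128), 87 mm high. Posts 10 x 16 mm
- pivot (a point): pivot corner of the tilt plate, 50 mm above the table. The plate, 140 x 140 x 8 mm aluminium, its top 64 mm above the table, level at rest, swivels about this point on two crossed axes, along its two sides; pressing one pad on its centre tilts only that pad's axis
- pad_knob: round grey thumb pad, 26 mm across and 8 mm high, on the spring-backed plate corner beside the scale post with the ball knob. Origin at the centre of its underside; its top face is 8 mm above. At rest the top face lies 72 mm above the table. 110 mm from the pivot axis: the pad goes down 2 mm for every 3 mm of its pointer. Pushing it down takes about 2 N at first, 4 to 8 N at the mark. It springs back up when let go.
- pad_flat: round grey thumb pad, 26 mm across and 8 mm high, on the spring-backed plate corner beside the scale post with the flat top. Origin at the centre of its underside; its top face is 8 mm above. At rest the top face lies 72 mm above the table. 110 mm from the pivot axis: the pad goes down 2 mm for every 3 mm of its pointer. Pushing it down takes about 2 N at first, 4 to 8 N at the mark. It springs back up when let go.
- pointer_knob (a point): tip of the dark pointer that sticks out from the corner with the pad_knob pad, 165 mm from the pivot axis, mid-thickness; it moves down beside the scale post as the corner is pressed. At rest 60 mm above the table.
- pointer_flat (a point): tip of the dark pointer that sticks out from the corner with the pad_flat pad, 165 mm from the pivot axis, mid-thickness; it moves down beside the scale post as the corner is pressed. At rest 60 mm above the table.
- mark_knob (a point): the scale mark: middle of the tab of the brass rider on the scale post with the ball knob, on the side facing the pointer. The tab is 10 mm tall, this point is at half its height; its z axis is up. It is set somewhere from 14 to 30 mm below the resting pointer tip (4 mm beyond the tip horizontally) and is a friction fit: leave it where it is.
- mark_flat (a point): the scale mark: middle of the tab of the brass rider on the scale post with the flat top, on the side facing the pointer. The tab is 10 mm tall, this point is at half its height; its z axis is up. It is set somewhere from 14 to 30 mm below the resting pointer tip (4 mm beyond the tip horizontally) and is a friction fit: leave it where it is.
- tilt_knob (a joint): tilt of the plate that goes with the pad_knob pad, rad: 0 at rest, spring-loaded against its stop, grows as that corner is pressed (about 0.11 m of pad travel per rad), at most 0.27
- tilt_flat (a joint): tilt of the plate that goes with the pad_flat pad, rad: 0 at rest, spring-loaded against its stop, grows as that corner is pressed (about 0.11 m of pad travel per rad), at most 0.27
- mirror: round mirror in a dark rim, 68 mm across, 4 mm thick, on the middle of the tilt plate, its face 68 mm above the table at rest; origin at the centre of its underside. Not to be touched
- stone_plug: white mushroom-shaped stone plug, 66 mm across, 46 mm high, standing loose near the free corner of the mount; origin at the centre of its underside. Leave alone
- sanding_block: loose cork sanding block 56 x 100 x 28 mm to the right of the mount; origin at the centre of its underside. Leave alone
- small_chuck: loose small wooden chuck, a round turned block 62 mm across, 34 mm high, beyond the mount on the right; origin at the centre of its underside. Leave alone

How it is judged:
On the way, in this order (a step that is already met when the one before it is completed fails the run):
1. a fingertip on the pad beside the knob post holds its pointer level with the mark (within 5 mm, the tab's height) for 0.5 s (z of pointer_knob in the frame of mark_knob between -0.005 and 0.005 m and contact force between the fingers and pad_knob above 0.5 N), for 0.5 s.
2. that pad is let go and the corner is back up (value of joint tilt_knob below 0.012 rad and contact force between the fingers and pad_knob below 0.1 N), for 0.1 s.
3. a fingertip on the pad beside the flat-topped post holds its pointer level with the mark (within 5 mm) for 0.5 s (z of pointer_flat in the frame of mark_flat between -0.005 and 0.005 m and contact force between the fingers and pad_flat above 0.5 N), for 0.5 s.
At the end, for the whole second after the job is handed in: both corners pressed to their marks in order and released: both tilts back below 0.012 rad, marks within 3 mm of where they were set, the loose things within 12 mm of where they stood (value of joint each of tilt_knob, tilt_flat below 0.012 rad and distance of each of mark_knob, mark_flat from where it was at the start of the episode below 0.003 m and distance of each of stone_plug, sanding_block, small_chuck from where it was at the start of the episode below 0.012 m); the robot touches nothing.
It fails at once if a pointer is pressed more than 10 mm past its mark (z of pointer_knob in the frame of mark_knob below -0.01 m or z of pointer_flat in the frame of mark_flat below -0.01 m).
It fails at once if both corners are pressed down at once (value of joint each of tilt_knob, tilt_flat above 0.05 rad).
It fails at once if the mirror is touched (contact force between any of the arm, the fingers and mirror above 0.5 N).
It fails at once if a mark is shifted by more than 3 mm (not (distance of mark_knob from where it was at the start of the episode below 0.003 m) or not (distance of mark_flat from where it was at the start of the episode below 0.003 m)).
It fails at once if a loose thing is moved, lifted or knocked (more than 12 mm) (not (distance of stone_plug from where it was at the start of the episode below 0.012 m) or not (distance of sanding_block from where it was at the start of the episode below 0.012 m) or not (distance of small_chuck from where it was at the start of the episode below 0.012 m)).
It also fails if it takes over 50 s, if anything falls off the work surface, if the arm or the gripper's body presses on something with over 40 N, if the wrist force passes 120 N, or if a joint passes its speed limit or range.

## Working session

There is one attempt and no reset: what is moved stays moved. The work goes in short steps, Python scripts to look and compute and a tool call to move; the robot and the scene stay as the last step left them, time stands still between calls to the robot, and variables do not carry over. Pictures are saved under pics/ and viewed, and the job is handed in when it is done.

Besides the shell and the picture viewer there is one more tool, called after "Request:" as name(argument=value, ...), one argument or row to a line, values as JSON. step_arm: Moves the arm, as the interface text tells. Its arguments: {"type":"object","properties":{"rows":{"type":"array"},"force":{"type":"number"}},"required":["rows"]}

```bash
mkdir -p pics
python3 - <<'E'
from station import ctrl
import cv2,numpy as np
s=ctrl.observe();print({k:np.round(v,3) for k,v in s.items()},ctrl.tip_reach)
for n in("scene","top"):
    p,d=ctrl.camera(n);cv2.imwrite(f"pics/{n}0.png",p[:,:,::-1]);np.save(f"pics/{n}0.npy",d)
    c=ctrl.calibration(n);K,R,t=c["K"],c["R"],c["t"];print(n,K.tolist(),(-R.T@t).round(3))
    for l in ["pad_knob","pad_flat","pointer_knob","pointer_flat","mark_knob","mark_flat","pivot","mirror","mount"]:
        for r in ctrl.pinpoint(n,l)[:2]:
            u=r["xy"][0]*640;v=r["xy"][1]*480
            z=d[min(int(v),479),min(int(u),639)]
            X=R.T@(np.linalg.inv(K)@[u*z,v*z,z]-t)
            print(n,l,round(r["conf"],2),round(u,1),round(v,1),X.round(4))
E
```

```text
{'clock': np.float64(0.0), 'q': array([-1.4  ,  0.629,  0.038,  1.518, -0.027,  0.996, -0.02 ]), 'qd': array([ 0.001, -0.001, -0.001,  0.001,  0.001,  0.001,  0.002]), 'joint_efforts': array([ 2.0000e-03, -5.6342e+01,  1.2260e+00, -1.9344e+01,  1.1000e-02,
        1.1000e-02, -0.0000e+00]), 'position': array([0.152, 0.631, 0.244]), 'tool_rot': array([ 0.001,  0.786,  0.619, -0.001]), 'ft_force': array([ 0.249, -0.1  , -0.199]), 'torque': array([ 0.026, -0.015, -0.045]), 'gripper_width': np.float64(0.085)} 0.014
scene [[549.7729082071191, 0.0, 322.22348487625106], [0.0, 549.7729082071191, 244.25344224425788], [0.0, 0.0, 1.0]] [-0.168 -0.763  0.721]
scene pad_knob 0.39 267.1 229.6 [0.5879 0.1102 0.0637]
scene pad_flat 0.59 222.2 284.7 [0.4077 0.0646 0.0198]
scene pointer_knob 0.61 248.7 226.9 [ 0.6426  0.2471 -0.0034]
scene mark_knob 0.61 244.2 232.6 [0.567  0.1724 0.0407]
scene mark_flat 0.57 244.6 236.0 [0.5598 0.163  0.0378]
scene mark_flat 0.43 296.2 284.2 [ 0.4944 -0.0786  0.042 ]
scene pivot 0.75 302.1 256.2 [ 0.5528 -0.0408  0.0684]
scene pivot 0.65 313.7 236.3 [0.6402 0.0057 0.0622]
scene mirror 0.86 291.2 243.9 [0.5759 0.0162 0.0667]
scene mount 0.98 286.8 262.9 [0.5712 0.0293 0.0112]
top [[469.99473210811175, 0.0, 319.10411354632424], [0.0, 469.99473210811175, 246.6627870523286], [0.0, 0.0, 1.0]] [ 0.404 -0.066  1.005]
top pad_knob 0.5 229.4 234.5 [0.6003 0.11   0.0727]
top pad_flat 0.46 304.7 252.8 [ 0.5615 -0.0424  0.0727]
top pointer_knob 0.88 208.1 249.0 [0.5811 0.1656 0.0142]
top pointer_flat 0.69 313.3 276.5 [ 0.521  -0.0589  0.0097]
top pointer_flat 0.36 265.1 242.7 [0.5838 0.0381 0.0675]
top mark_knob 0.5 265.2 245.1 [0.5783 0.0375 0.0704]
top mark_knob 0.49 205.2 250.0 [0.5798 0.1728 0.0101]
top mark_flat 0.5 317.3 279.5 [ 0.5139 -0.0674  0.0152]
top pivot 0.98 272.2 209.8 [0.6535 0.0247 0.0641]
top mirror 0.95 265.5 242.2 [0.5848 0.0373 0.0677]
top mount 0.59 268.9 250.3 [0.5682 0.0302 0.0667]
```

Run:
```python
import cv2
a=cv2.imread("pics/scene0.png");cv2.imwrite("pics/sc.png",cv2.resize(a[180:340,170:380],None,fx=3.7,fy=3.7,interpolation=2))
a=cv2.imread("pics/top0.png");cv2.imwrite("pics/tc.png",cv2.resize(a[160:320,170:380],None,fx=3.7,fy=3.7,interpolation=2))
```

```text
(no output)
```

View pics/sc.png

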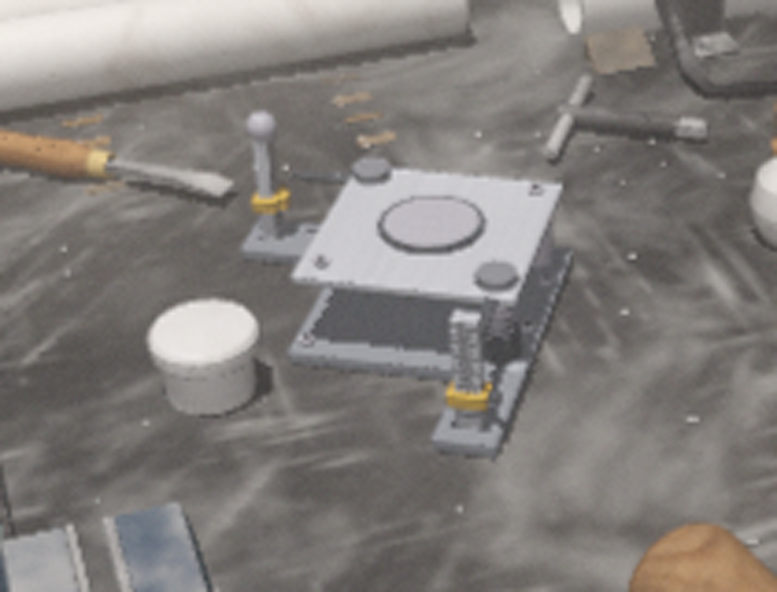

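View pics/tc.png

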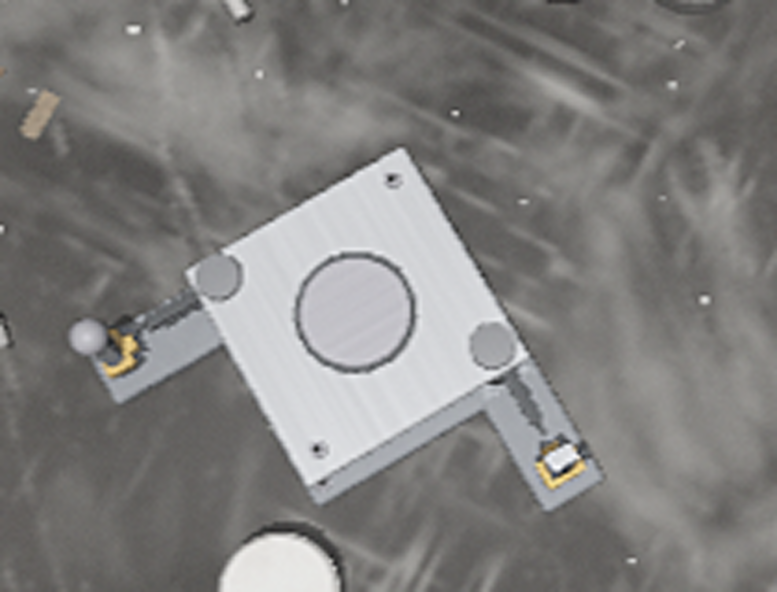

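View pics/scene0.png

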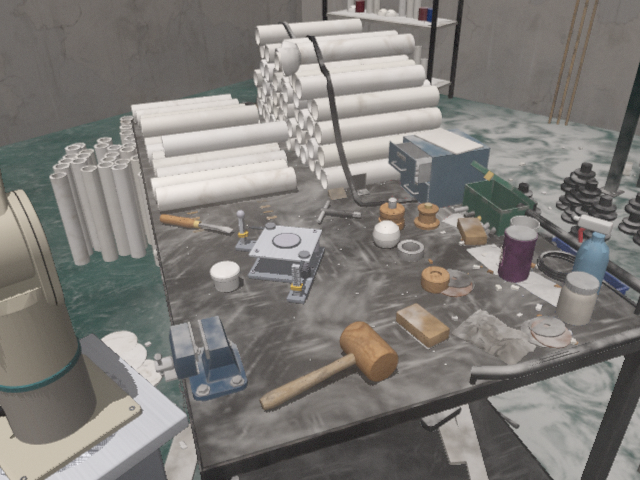

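View pics/top0.png

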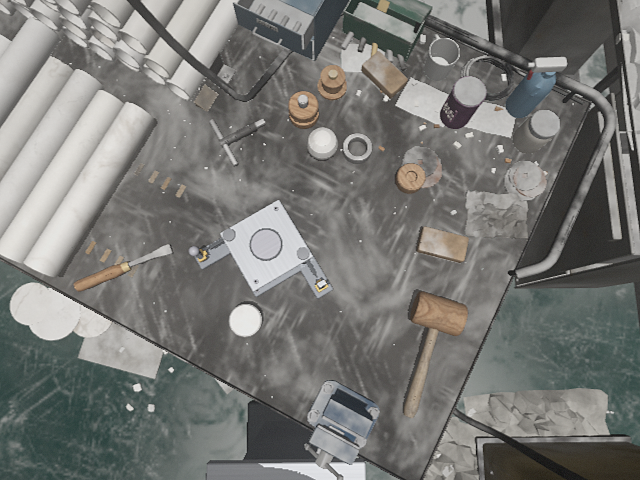

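The scene picture shows the mount with the ball-knob post at (240,225) and the flat post at (297,275). The riders' brass tabs are near the bottom of both posts. In the top picture pad_knob is at (229,235) and pad_flat at (303,253). I'll fit the mount pose and the mark heights from these.

```bash
cat > h.py <<'E'
import numpy as np,cv2
from station import ctrl
def ray(n,u,v):
    c=ctrl.calibration(n);K,R,t=c["K"],c["R"],c["t"]
    return -R.T@t, R.T@(np.linalg.inv(K)@[u,v,1.])
def atz(n,u,v,z):
    o,d=ray(n,u,v);return o+d*(z-o[2])/d[2]
def proj(n,X):
    c=ctrl.calibration(n);p=c["K"]@(c["R"]@np.asarray(X)+c["t"]);return p[:2]/p[2]
E
python3 - <<'E'
from h import *
pk=atz("top",228.9,234.6,.072);pf=atz("top",303.2,253.2,.072);m=atz("top",265.9,244.5,.068)
print(pk,pf,m)
dv=(pk-pf)[:2];yaw=np.arctan2(dv[1],dv[0])-np.pi*.75
c=np.append((pk+pf)[:2]/2*.6+m[:2]*.4,0)
print(np.degrees(yaw),c)
Rz=np.array([[np.cos(yaw),-np.sin(yaw),0],[np.sin(yaw),np.cos(yaw),0],[0,0,1]])
W=lambda x,y,z:c+Rz@np.array([x,y,z])/1000
for n in("scene","top"):
    img=cv2.imread(f"pics/{n}0.png");d=np.load(f"pics/{n}0.npy")
    for nm,P in(("knob",(-128,55)),("flat",(55,-128))):
        print(n,nm,"base/top proj",proj(n,W(*P,12)),proj(n,W(*P,87)))
        q=proj(n,W(*P,35)); hsv=cv2.cvtColor(img,cv2.COLOR_BGR2HSV)
        mk=(hsv[...,1]>120)&(hsv[...,0]>12)&(hsv[...,0]<32)&(hsv[...,2]>100)
        vv,uu=np.nonzero(mk);s=(abs(uu-q[0])<16)&(abs(vv-q[1])<16);vv=vv[s];uu=uu[s]
        print(" brass u",uu.min(),uu.max(),uu.mean()," v",vv.min(),vv.max(),vv.mean(),len(vv))
        cc=ctrl.calibration(n);K,R,t=cc["K"],cc["R"],cc["t"]
        z=d[vv,uu];X=(R.T@(np.linalg.inv(K)@np.stack([uu*z,vv*z,z])-t[:,None])).T
        L=((X-c)@Rz)*1000
        print(" local med",np.median(L,0),"pct z",np.percentile(L[:,2],[5,25,50,75,95]))
        if n=="scene":
            for h in(30,35,40,45): print("   face proj",h,proj(n,W(P[0]*1,P[1]*1,h)).round(1))
E
```

```text
[0.60014825 0.11108158 0.072     ] [ 0.56090291 -0.03931721  0.072     ] [0.57998132 0.03636264 0.068     ]
-59.62475329761321 [0.58030787 0.03607437 0.        ]
scene knob base/top proj [243.48694347 242.9213834 ] [240.81718107 216.45532464]
 brass u 238 247 242.85185185185185  v 231 236 234.07407407407408 27
 local med [-123.61405235   47.3626271    42.28981419] pct z [36.39063752 39.97651536 42.28981419 42.90701269 44.15226779]
   face proj 30 [242.9 236.7]
   face proj 35 [242.7 235. ]
   face proj 40 [242.5 233.2]
   face proj 45 [242.3 231.5]
scene flat base/top proj [296.92257244 294.44167437] [295.64368363 265.44579974]
 brass u 291 302 296.1  v 284 289 287.225 40
 local med [  55.14356001 -133.45015099   34.44367883] pct z [30.62077511 32.10868572 34.44367883 36.00180028 38.07274535]
   face proj 30 [296.6 287.7]
   face proj 35 [296.5 285.8]
   face proj 40 [296.5 283.8]
   face proj 45 [296.4 281.9]
top knob base/top proj [203.97918239 257.54615335] [195.0194986  251.62931914]
 brass u 200 206 202.4  v 249 261 256.6 5
 local med [-125.34167074   45.1568824    43.78690605] pct z [41.1191393  43.7401448  43.78690605 44.03183789 44.48290441]
top flat base/top proj [321.46543447 287.25729951] [321.82975516 283.65786923]
 brass u 317 319 317.75  v 280 290 283.25 4
 local med [  52.72303557 -115.38693341   35.89826693] pct z [15.6796395  29.01031074 35.89826693 37.53232849 38.25365266]
```

Request:
step_arm(
  rows=[
    [0,0.05,-0.06,0.02,-0.1],
    [0,0.1,-0.12,0.05,-0.2],
    [0,0.14,-0.17,0.05,-0.3],
    [0,0.18,-0.22,0.05,-0.4],
    [0,0.22,-0.27,0.05,-0.5],
    [0,0.26,-0.32,0.05,-0.6],
    [0,0.29,-0.37,0.05,-0.7],
    [0,0.31,-0.42,0.05,-0.8],
    [0,0.31,-0.44,0.05,-0.8],
    [0,0.31,-0.44,0.05,-0.8],
    [0,0.31,-0.44,0.05,-0.8],
  ],
  force=40,
)

```text
clock: 2.38
position: [0.4623, 0.1926, 0.2954]
tool_rot: [-0.001, 0.965, 0.264, 0.0]
ft_force: [-0.2, -0.1, 0.1]
gripper_width: 0.0001
```

Run:
```python
from h import *
print(ctrl.tip_reach)
c=ctrl.calibration("wrist");print({k:np.round(v,4) for k,v in c.items()})
s=ctrl.observe();print(s["position"],s["tool_rot"])
p,d=ctrl.camera("wrist");cv2.imwrite("pics/w1.png",p[:,:,::-1]);np.save("pics/w1.npy",d)
for l in ["mark_knob","mark_flat","pointer_knob","pointer_flat","pad_knob"]:
    print(l,[(round(r["conf"],2),np.round(np.array(r["xy"])*[640,480],1)) for r in ctrl.pinpoint("wrist",l)])
```

```text
0.014
{'K': array([[371.6483,   0.    , 315.6826],
       [  0.    , 371.6483, 235.8547],
       [  0.    ,   0.    ,   1.    ]]), 'tool_from_camera': array([[ 1.000e+00, -5.000e-04, -3.000e-04,  5.000e-04],
       [ 6.000e-04,  9.555e-01,  2.951e-01, -7.540e-02],
       [ 1.000e-04, -2.951e-01,  9.555e-01, -1.288e-01],
       [ 0.000e+00,  0.000e+00,  0.000e+00,  1.000e+00]])}
[0.46229164 0.19263632 0.29540521] [-5.04728400e-04  9.64529141e-01  2.63975892e-01  9.67005974e-05]
mark_knob [(0.74, array([384.7, 266.6]))]
mark_flat []
pointer_knob [(0.61, array([389.7, 278.5]))]
pointer_flat []
pad_knob [(0.89, array([385.6, 322.2]))]
```

View pics/w1.png

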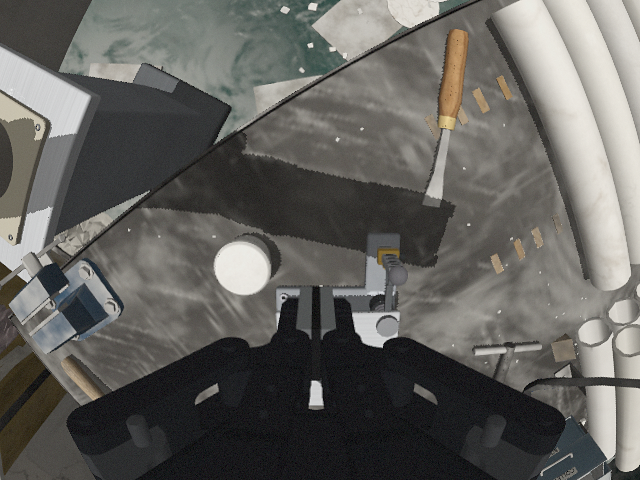

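Request:
step_arm(
  rows=[
    [0,-0.02,-0.05,-0.03,0],
    [0,-0.03,-0.1,-0.06,0],
    [0,-0.03,-0.14,-0.1,0],
    [0,-0.03,-0.17,-0.14,0],
    [0,-0.03,-0.18,-0.17,0],
    [0,-0.03,-0.18,-0.17,0],
    [0,-0.03,-0.18,-0.17,0],
  ],
)

```text
clock: 3.55
position: [0.4331, 0.0127, 0.126]
tool_rot: [-0.0, 0.964, 0.264, 0.001]
ft_force: [-0.0, 0.1, 0.1]
gripper_width: 0.0
```

```bash
cat >> h.py <<'E'
from scipy.spatial.transform import Rotation as Ro
def wtf(s):
    T=np.eye(4);q=s["tool_rot"];T[:3,:3]=Ro.from_quat([q[1],q[2],q[3],q[0]]).as_matrix();T[:3,3]=s["position"]
    return T@ctrl.calibration("wrist")["tool_from_camera"]
def wproj(s,X):
    K=ctrl.calibration("wrist")["K"];T=wtf(s);p=np.linalg.inv(T)@np.append(X,1);r=np.hypot(p[0],p[1]);th=np.arctan2(r,p[2])
    return K[0,0]*th*p[:2]/r+K[:2,2]
def wray(s,u,v):
    K=ctrl.calibration("wrist")["K"];T=wtf(s);a=np.array([u,v])-K[:2,2];r=np.linalg.norm(a);th=r/K[0,0]
    d=np.append(np.sin(th)*a/r,np.cos(th));return T[:3,3],T[:3,:3]@d,d
def wpt(s,d,u,v):
    o,r,dc=wray(s,u,v);return o+r*d[int(v),int(u)]/dc[2]
YAW=np.radians(-59.6);C=np.array([.5803,.0361,0])
Rz=Ro.from_euler('z',YAW).as_matrix()
W=lambda x,y,z:C+Rz@np.array([x,y,z])/1000
def loc(X): return (np.asarray(X)-C)@Rz*1000
E
python3 - <<'E'
from h import *
import pickle
s=ctrl.observe();print(s["position"],s["tool_rot"])
p,d=ctrl.camera("wrist");cv2.imwrite("pics/w2.png",p[:,:,::-1]);np.save("pics/w2.npy",d);pickle.dump(s,open("pics/w2.pkl","wb"))
for l in ["mark_knob","mark_flat","pointer_knob","pointer_flat","pad_knob"]:
    print(l,[(round(r["conf"],2),np.round(np.array(r["xy"])*[640,480],1)) for r in ctrl.pinpoint("wrist",l)])
for h in(12,30,40,50,60,87):print(h,wproj(s,W(-128,55,h)).round(1))
E
```

```text
[0.43314823 0.01269096 0.12603387] [-9.43892187e-05  9.64421700e-01  2.64367970e-01  5.93449079e-04]
mark_knob [(0.93, array([591. , 166.5]))]
mark_flat [(0.68, array([487.1, 291.6]))]
pointer_knob [(0.78, array([610.1, 179. ]))]
pointer_flat []
pad_knob [(0.59, array([598.3, 258.7])), (0.34, array([591.1, 169.6]))]
12 [568.6 145.2]
30 [582.7 147.4]
40 [591.2 148.9]
50 [600.  150.4]
60 [609.4 152.1]
87 [637.1 157.4]
```

View pics/w2.png

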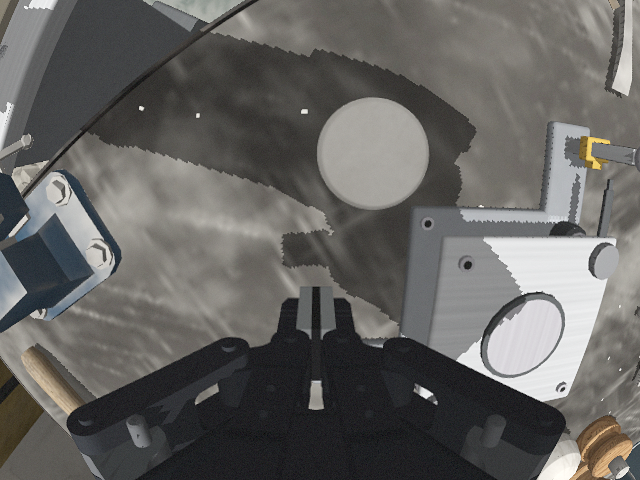

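Excellent side view: the knob rider is at (592,152) with its tab at (590,166), and the pointer tip is at (608,180). I'll zoom in.

Run:
```python
from h import *
import pickle
s=pickle.load(open("pics/w2.pkl","rb"));d=np.load("pics/w2.npy")
a=cv2.imread("pics/w2.png");cv2.imwrite("pics/w2c.png",cv2.resize(a[120:210,540:640],None,fx=6.5,fy=6.5,interpolation=2))
# pointer tip local (-110,55): 165 from pivot ; mark at x=-114
for h in(54,57,60,63):print("tip",h,wproj(s,W(-110,55,h)).round(1))
for h in(30,35,40,45,50):print("mark",h,wproj(s,W(-114,55,h)).round(1))
hsv=cv2.cvtColor(a,cv2.COLOR_BGR2HSV);m=(hsv[...,1]>120)&(hsv[...,0]>12)&(hsv[...,0]<32)&(hsv[...,2]>80);m[:,:560]=0;m[:120]=0;m[200:]=0
for v in range(130,180):
    u=np.nonzero(m[v])[0]
    if len(u):print(v,u.min(),u.max(),loc(wpt(s,d,u.min(),v)).round(0),loc(wpt(s,d,(u.min()+u.max())//2,v)).round(0),loc(wpt(s,d,u.max(),v)).round(0))
```

```text
tip 54 [601.  177.2]
tip 57 [603.7 177.9]
tip 60 [606.5 178.7]
tip 63 [609.4 179.5]
mark 30 [581.  166.3]
mark 35 [585.1 167.3]
mark 40 [589.3 168.3]
mark 45 [593.6 169.4]
mark 50 [598.  170.5]
136 583 585 [-136.   46.   39.] [-136.   48.   39.] [-136.   46.   42.]
137 581 593 [-135.   46.   37.] [-136.   47.   44.] [-136.   53.   43.]
138 581 598 [-135.   46.   37.] [-130. -139.  255.] [-136.   57.   45.]
139 581 604 [-134.   47.   37.] [-135.   51.   45.] [-136.   62.   46.]
140 580 608 [-133.   47.   36.] [-134.   53.   45.] [-136.   69.   43.]
141 580 609 [-132.   47.   36.] [-134.   54.   44.] [-136.   68.   46.]
142 580 609 [-132.   47.   36.] [-133.   53.   45.] [-135.   68.   45.]
143 580 609 [-131.   47.   36.] [-132.   50.   48.] [-134.   68.   45.]
144 580 591 [-130.   47.   35.] [-131.   47.   42.] [-131.   51.   44.]
145 580 591 [-129.   46.   37.] [-130.   47.   41.] [-131.   50.   46.]
146 580 591 [-129.   46.   37.] [-129.   47.   42.] [-130.   51.   44.]
147 580 591 [-128.   47.   36.] [-129.   47.   42.] [-129.   51.   44.]
148 580 590 [-127.   45.   38.] [-128.   4
[... 841 characters left out ...]
  47.   43.] [-121.   58.   44.] [-122.   68.   46.]
161 585 607 [-119.   53.   36.] [-120.   57.   44.] [-121.   68.   45.]
162 585 607 [-118.   54.   36.] [-119.   57.   44.] [-120.   69.   45.]
163 585 601 [-117.   53.   36.] [-118.   55.   43.] [-119.   62.   45.]
164 585 601 [-116.   53.   36.] [-118.   54.   45.] [-118.   63.   45.]
165 585 601 [-116.   54.   36.] [-117.   55.   44.] [-118.   63.   44.]
166 585 601 [-115.   54.   36.] [-116.   55.   44.] [-117.   63.   45.]
167 588 601 [-115.   53.   40.] [-116.   57.   43.] [-116.   62.   45.]
168 592 601 [-115.   54.   44.] [-115.   57.   45.] [-116.   62.   46.]
169 599 600 [-112.  104.   -0.] [-112.  104.   -0.] [-115.   62.   44.]
```

View pics/w2c.png

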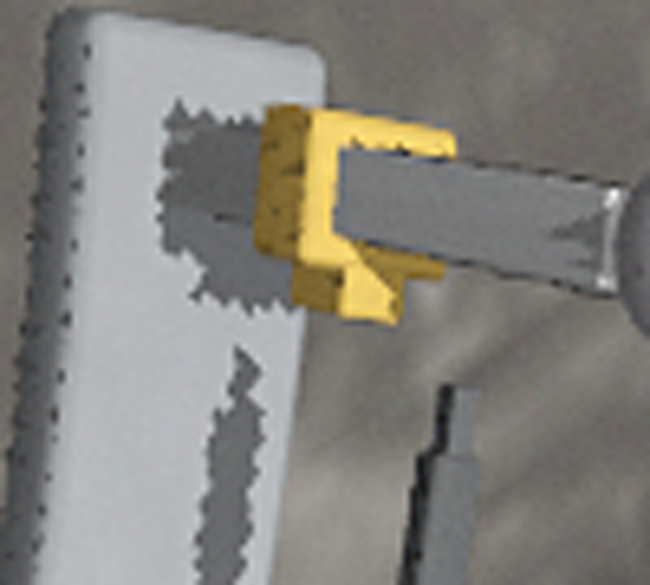

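Run:
```python
from h import *
import pickle
s=pickle.load(open("pics/w2.pkl","rb"));d=np.load("pics/w2.npy")
for u,v in[(603,261),(600,255),(607,265),(611,181),(610,190),(608,182),(520,240),(560,340),(522,335),(373,153),(430,222),(555,180),(500,180)]:
    print(u,v,loc(wpt(s,d,u,v)).round(1))
a=cv2.imread("pics/w2.png")
print("pad proj",wproj(s,W(-55,55,72)).round(1), "mirror",wproj(s,W(0,0,68)).round(1))
cv2.imwrite("pics/w2d.png",cv2.resize(a[200:420,420:640],None,fx=2.7,fy=2.7))
```

```text
603 261 [-56.5  53.5  72.6]
600 255 [-60.7  49.4  72.2]
607 265 [-53.7  58.3  73. ]
611 181 [-108.9   58.8   61.1]
610 190 [-102.8   58.6   61.5]
608 182 [-108.    56.5   60.4]
520 240 [-68.3 -14.7  63.1]
560 340 [ 4.8 36.  68.6]
522 335 [-4.1 -1.1 69.4]
373 153 [-114.2 -106.2   46.3]
430 222 [-66.5 -60.   17.1]
555 180 [-100.    44.6   11.8]
500 180 [-95.4   0.5  -0.4]
pad proj [603.4 262.8] mirror [521.  338.9]
```

View pics/w2d.png

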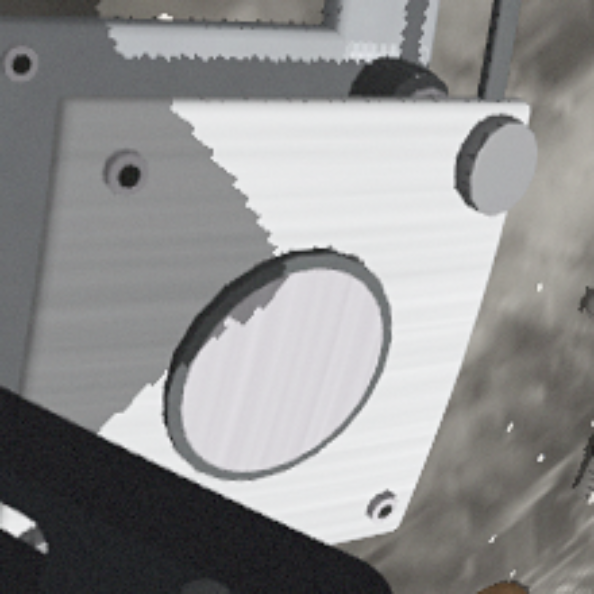

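Request:
step_arm(
  rows=[
    [0,0.0,0.0,0.03,0],
    [0,0.04,0.025,0.04,0],
    [0,0.08,0.05,0.04,0],
    [0,0.12,0.075,0.04,0],
    [0,0.15,0.09,0.04,0],
    [0,0.168,0.099,0.03,0],
    [0,0.168,0.099,0.0,0],
    [0,0.168,0.099,-0.02,0],
    [0,0.168,0.099,-0.03,0],
    [0,0.168,0.099,-0.03,0],
    [0,0.168,0.099,-0.03,0],
    [0,0.168,0.099,-0.03,0],
  ],
)

```text
clock: 5.35
position: [0.6011, 0.111, 0.0963]
tool_rot: [0.0, 0.965, 0.264, 0.001]
ft_force: [-0.2, 0.8, 0.1]
gripper_width: 0.0001
```

```bash
cat > snap.py <<'E'
from h import *
import pickle,sys
k=sys.argv[1]
s=ctrl.observe();print(s["position"].round(4),s["ft_force"].round(2))
p,d=ctrl.camera("wrist");cv2.imwrite(f"pics/{k}.png",p[:,:,::-1]);np.save(f"pics/{k}.npy",d);pickle.dump(s,open(f"pics/{k}.pkl","wb"))
p,d2=ctrl.camera("scene");cv2.imwrite(f"pics/{k}s.png",cv2.resize(p[190:310,210:340,::-1],None,fx=5,fy=5,interpolation=2))
E
python3 snap.py k0
```

```text
[0.6011 0.111  0.0963] [-0.21  0.82  0.09]
```

View pics/k0.png

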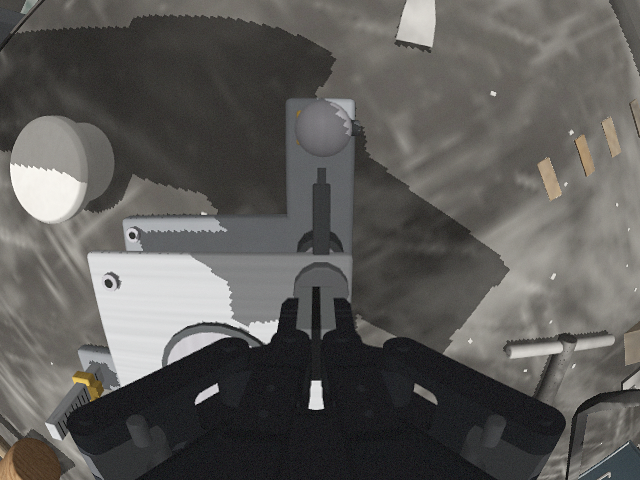

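View pics/k0s.png

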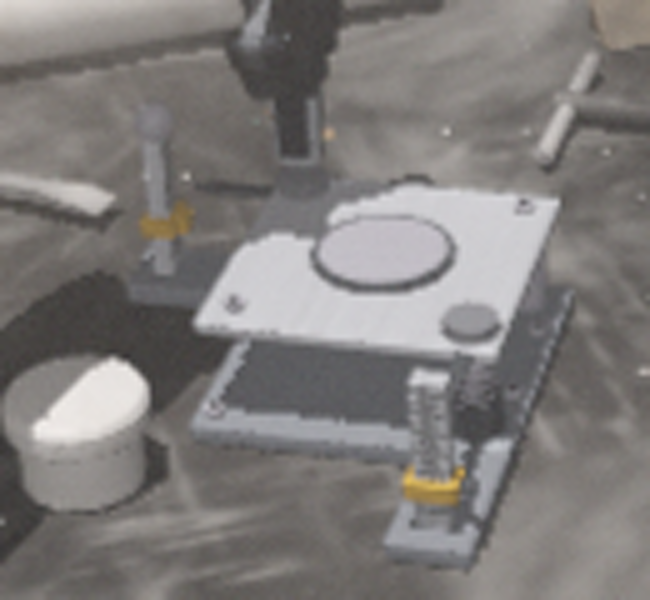

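Request:
step_arm(
  rows=[
    [0,0.001,0.001,-0.006,0],
    [0,0.001,0.001,-0.01,0],
    [0,0.001,0.001,-0.013,0],
    [0,0.001,0.001,-0.016,0],
    [0,0.001,0.001,-0.016,0],
    [0,0.001,0.001,-0.016,0],
  ],
)

```text
clock: 6.2
position: [0.6014, 0.1124, 0.0795]
tool_rot: [-0.0, 0.965, 0.264, 0.0]
ft_force: [-1.8, 2.9, 4.0]
gripper_width: -0.0001
```

```bash
python3 snap.py k1
cat > ptr.py <<'E'
from h import *
import pickle,sys
for k in sys.argv[1:]:
    s=pickle.load(open(f"pics/{k}.pkl","rb"));d=np.load(f"pics/{k}.npy")
    print(k)
    for v in range(160,232,4):
        print(v,[tuple(loc(wpt(s,d,u,v)).round(0).astype(int)) for u in(317,319,321,323,325)])
E
python3 ptr.py k0 k1
```

```text
[0.6014 0.1124 0.0795] [-1.83  2.9   4.03]
k0
160 [(np.int64(-109), np.int64(57), np.int64(11)), (np.int64(-109), np.int64(58), np.int64(13)), (np.int64(-109), np.int64(59), np.int64(12)), (np.int64(-109), np.int64(60), np.int64(12)), (np.int64(-109), np.int64(62), np.int64(13))]
164 [(np.int64(-107), np.int64(57), np.int64(13)), (np.int64(-107), np.int64(58), np.int64(11)), (np.int64(-107), np.int64(59), np.int64(12)), (np.int64(-107), np.int64(60), np.int64(12)), (np.int64(-107), np.int64(62), np.int64(12))]
168 [(np.int64(-110), np.int64(57), np.int64(60)), (np.int64(-110), np.int64(58), np.int64(59)), (np.int64(-110), np.int64(59), np.int64(59)), (np.int64(-110), np.int64(59), np.int64(59)), (np.int64(-110), np.int64(60), np.int64(60))]
172 [(np.int64(-108), np.int64(57), np.int64(61)), (np.int64(-109), np.int64(58), np.int64(62)), (np.int64(-108), np.int64(59), np.int64(61)), (np.int64(-109), np.int64(59), np.int64(62)), (np.int64(-109), np.int64(60), np.int64(62))]
176 [(np.int64(-107), np.int64(57), np.int64(61)), (np.int64(-107), np.int64(58), np.int64(61)), (np.int64(-107), 
[... 6629 characters left out ...]
64(55))]
220 [(np.int64(-90), np.int64(58), np.int64(55)), (np.int64(-90), np.int64(59), np.int64(53)), (np.int64(-90), np.int64(59), np.int64(54)), (np.int64(-90), np.int64(60), np.int64(55)), (np.int64(-131), np.int64(57), np.int64(208))]
224 [(np.int64(-88), np.int64(58), np.int64(54)), (np.int64(-88), np.int64(59), np.int64(54)), (np.int64(-89), np.int64(59), np.int64(55)), (np.int64(-89), np.int64(60), np.int64(55)), (np.int64(-89), np.int64(61), np.int64(56))]
228 [(np.int64(-87), np.int64(58), np.int64(55)), (np.int64(-86), np.int64(59), np.int64(54)), (np.int64(-87), np.int64(59), np.int64(54)), (np.int64(-87), np.int64(60), np.int64(55)), (np.int64(-87), np.int64(61), np.int64(56))]
```

Request:
step_arm(
  rows=[
    [0,0,0,-0.003,0],
    [0,0,0,-0.006,0],
    [0,0,0,-0.0065,0],
    [0,0,0,-0.0065,0],
    [0,0,0,-0.0065,0],
    [0,0,0,-0.0065,0],
    [0,0,0,-0.0065,0],
    [0,0,0,-0.0065,0],
  ],
)

```text
clock: 7.3
position: [0.6014, 0.1126, 0.0732]
tool_rot: [-0.0, 0.965, 0.264, 0.0]
ft_force: [-3.0, 4.3, 6.0]
gripper_width: -0.0
```

```bash
python3 snap.py k2
cat > ptr.py <<'E'
from h import *
import pickle,sys
ax=int(sys.argv[1])
for k in sys.argv[2:]:
    s=pickle.load(open(f"pics/{k}.pkl","rb"));d=np.load(f"pics/{k}.npy")
    print(k)
    for v in range(150,215,3):
        P=np.array([loc(wpt(s,d,u,v)) for u in(319,320,321,322)]);print(v,np.median(P,0).round(1))
E
python3 ptr.py 0 k2
```

```text
[0.6014 0.1126 0.0732] [-2.96  4.28  5.95]
k2
150 [-124.    58.4  103.2]
153 [-123.2   58.4  103.1]
156 [-122.3   58.4  102.5]
159 [-121.4   58.4  101.5]
162 [-120.4   58.5  100. ]
165 [-119.6   58.5   99.8]
168 [-108.5   59.7   12.2]
171 [-107.    59.7   12. ]
174 [-109.6   59.2   43.4]
177 [-108.2   59.3   43.1]
180 [-107.1   59.3   44.2]
183 [-105.8   59.3   44.3]
186 [-104.5   59.3   44.2]
189 [-103.2   59.3   44.6]
192 [-102.    59.3   45. ]
195 [-100.7   59.3   45.2]
198 [-99.5  59.3  45.5]
201 [-98.1  59.3  45.5]
204 [-96.8  59.3  45.4]
207 [-95.5  59.3  45.3]
210 [-94.4  59.3  46.5]
213 [-93.   59.3  46.4]
```

View pics/k2s.png

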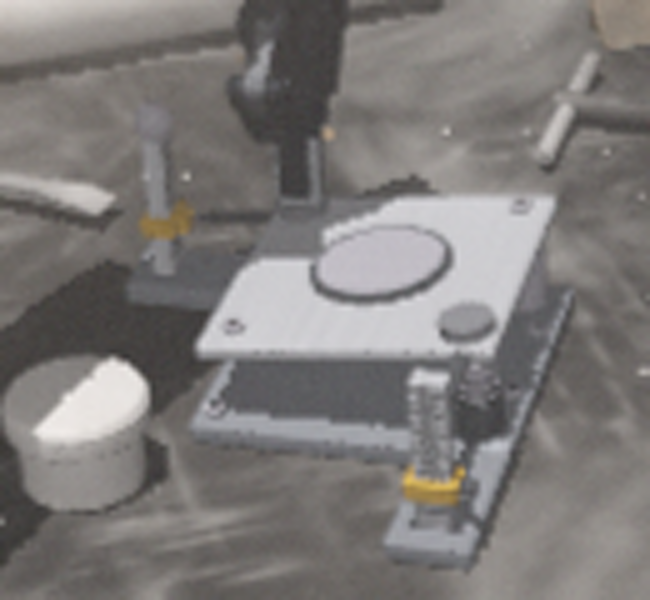

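View pics/k2.png

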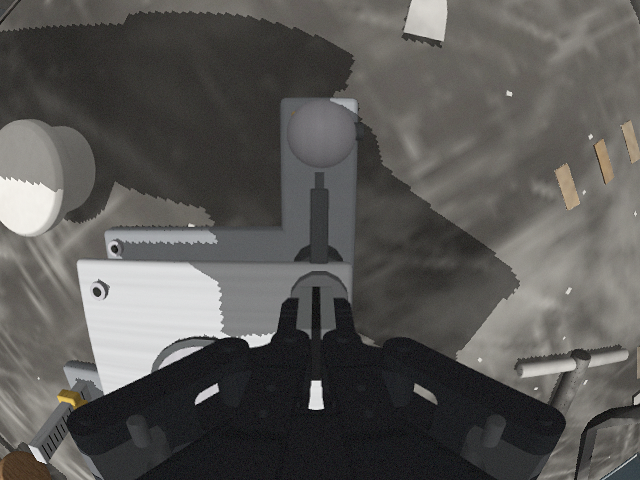

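Pointer at about 42 mm and the mark at about 40, so it is level within tolerance. I'll go 1 mm deeper, hold for a second, then release.

Request:
step_arm(
  rows=[
    [0,0,0,-0.001,0],
    [0,0,0,-0.001,0],
    [0,0,0,-0.001,0],
    [0,0,0,-0.001,0],
    [0,0,0,-0.001,0],
    [0,0,0,-0.001,0],
    [0,0,0,-0.001,0],
    [0,0,0,-0.001,0],
    [0,0,0,-0.001,0],
    [0,0,0,-0.001,0],
  ],
)

```text
clock: 8.65
position: [0.6013, 0.1127, 0.0721]
tool_rot: [-0.001, 0.965, 0.264, 0.0]
ft_force: [-2.0, 4.9, 6.8]
gripper_width: -0.0001
```

```bash
python3 snap.py k3;python3 ptr.py 0 k3|sed -n '8,14p'
```

```text
[0.6013 0.1127 0.0721] [-2.01  4.86  6.8 ]
168 [-118.6   58.5   97.1]
171 [-107.2   59.7   12. ]
174 [-109.6   59.3   42.1]
177 [-108.3   59.3   42.2]
180 [-107.    59.3   42. ]
183 [-105.8   59.3   42.8]
186 [-104.4   59.3   42.2]
```

Request:
step_arm(
  rows=[
    [0,0,0,0.005,0],
    [0,0,0,0.012,0],
    [0,0,0,0.02,0],
    [0,0,0,0.03,0],
    [0,0,0,0.05,0],
    [0,0,0,0.08,0],
    [0,0,0,0.1,0],
    [0,0,0,0.1,0],
    [0,0,0,0.1,0],
  ],
)

```text
clock: 9.88
position: [0.6009, 0.1116, 0.1712]
tool_rot: [0.0, 0.965, 0.264, -0.001]
ft_force: [0.8, -0.8, -0.6]
gripper_width: -0.0003
```

```bash
python3 snap.py k4
python3 - <<'E'
from h import *
import pickle
s=pickle.load(open("pics/k4.pkl","rb"));d=np.load("pics/k4.npy")
for h in(60,): print(wproj(s,W(-110,58,60)))
for X in [(-108,58,62),(-100,58,62),(-62,-10,64),(-66,40,64)]:
    u,v=wproj(s,W(*X));print(X,u.round(),v.round(),loc(wpt(s,d,u,v)).round(1))
E
```

```text
[0.6009 0.1116 0.1712] [ 0.84 -0.79 -0.64]
[318.47797676 155.71394492]
(-108, 58, 62) 318.0 159.0 [-107.9   58.    61.4]
(-100, 58, 62) 318.0 171.0 [-100.    58.    61.9]
(-62, -10, 64) 218.0 229.0 [-62.2  -9.8  64.8]
(-66, 40, 64) 291.0 223.0 [-65.9  40.   63.6]
```

View pics/k4s.png

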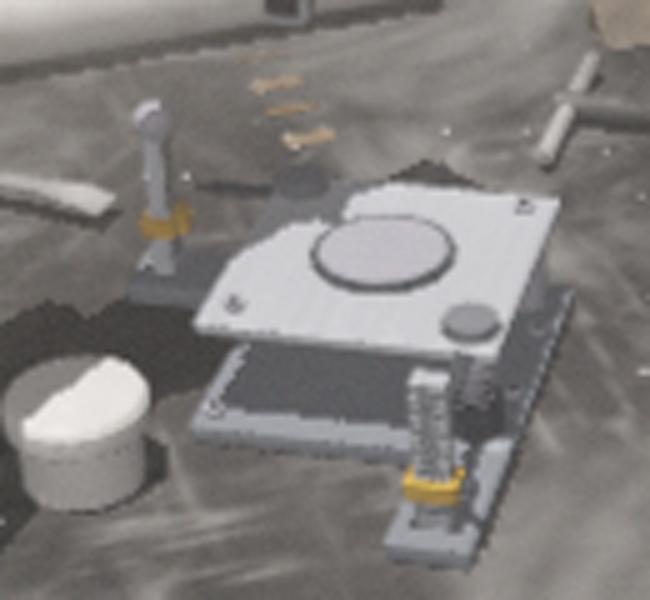

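View pics/k4.png

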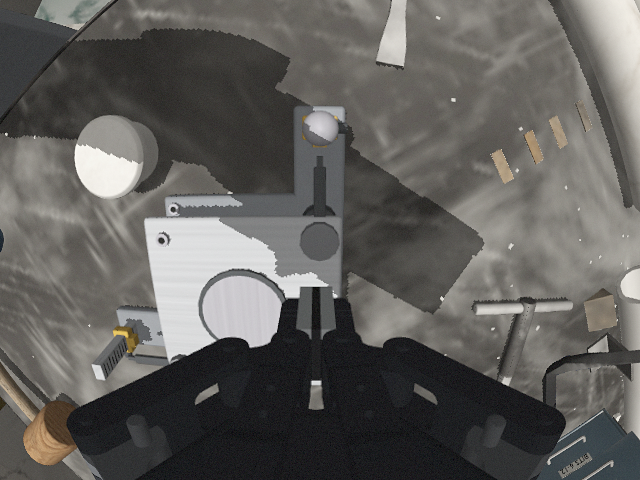

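The knob corner is back up at 61.4, its rest reading. The flat rider shows at (125,337) in the wrist view, so I'll measure it from there.

Run:
```python
from h import *
import pickle
for k,box in(("k4",(300,360,90,150)),("k0",(360,410,60,110))):
    s=pickle.load(open(f"pics/{k}.pkl","rb"));d=np.load(f"pics/{k}.npy");a=cv2.imread(f"pics/{k}.png")
    r0,r1,c0,c1=box
    cv2.imwrite(f"pics/{k}f.png",cv2.resize(a[r0-10:r1+30,c0-20:c1+30],None,fx=6,fy=6,interpolation=2))
    hsv=cv2.cvtColor(a,cv2.COLOR_BGR2HSV);m=(hsv[...,1]>110)&(hsv[...,0]>12)&(hsv[...,0]<34)&(hsv[...,2]>60)
    vv,uu=np.nonzero(m[r0:r1,c0:c1]);P=np.array([loc(wpt(s,d,u+c0,v+r0)) for u,v in zip(uu,vv)])
    P=P[(P[:,2]<60)&(P[:,2]>15)]
    print(k,len(P),"all",np.percentile(P,[2,50,98],axis=0).round(1).tolist())
    for y0 in range(-140,-108,3):
        Q=P[(P[:,1]>=y0)&(P[:,1]<y0+3)]
        if len(Q)>3: print(y0,len(Q),"x",Q[:,0].min().round(),Q[:,0].max().round(),"z",np.percentile(Q[:,2],[0,10,50,90,100]).round(1))
    for z in (60,): 
        for y in(-100,-105,-110):
            u,v=wproj(s,W(55,y,62));print("ptr",u,v,loc(wpt(s,d,u,v)).round(1))
```

```text
k4 327 all [[42.3, -131.0, 29.5], [49.2, -117.0, 36.5], [65.2, -110.6, 38.8]]
-134 8 x 43.0 48.0 z [34.7 35.7 37.  38.3 38.7]
-131 22 x 42.0 47.0 z [29.8 31.2 36.7 38.1 39.7]
-128 25 x 41.0 47.0 z [29.7 30.6 35.6 37.7 38.2]
-125 22 x 42.0 47.0 z [29.8 32.3 36.8 37.7 39.5]
-122 39 x 42.0 67.0 z [21.2 31.  36.7 38.  39.2]
-119 88 x 42.0 66.0 z [28.1 31.2 36.8 38.1 39.2]
-116 56 x 43.0 64.0 z [29.4 31.4 37.  38.  39.2]
-113 67 x 49.0 59.0 z [28.4 30.6 34.9 38.1 38.7]
ptr 133.9053905111392 359.176509809452 [  56.3 -101.1   60.3]
ptr 128.9994839338754 358.57038468650603 [  55.8 -105.7   60.9]
ptr 124.16209514355484 357.95609840083046 [ 102.8 -153.     0.6]
k0 450 all [[42.1, -131.2, 28.7], [48.3, -116.7, 35.6], [62.7, -110.6, 38.6]]
-134 13 x 42.0 49.0 z [29.2 30.  37.  37.5 37.9]
-131 31 x 42.0 48.0 z [29.1 30.4 35.4 37.8 38.3]
-128 33 x 41.0 47.0 z [29.6 30.3 35.6 37.9 38.8]
-125 31 x 42.0 66.0 z [28.4 30.6 35.8 38.  38.7]
-122 47 x 42.0 65.0 z [28.7 31.2 36.5 37.9 38.3]
-119 106 x 41.0 64.0 z [28.5 30.6 37.  38.1 39.3]
-116 90 x 43.0 64.0 z [27.6 29.8 35.5 37.8 38.6]
-113 97 x 49.0 60.0 z [28.2 29.4 33.6 37.9 38.9]
ptr 94.98110417230319 415.9606023856351 [-67.4   3.4 170.1]
ptr 89.45125130657226 414.7463433932352 [-67.9   2.1 170.5]
ptr 84.02766472444424 413.5227005891872 [-67.4  -0.  170.1]
```

View pics/k4f.png

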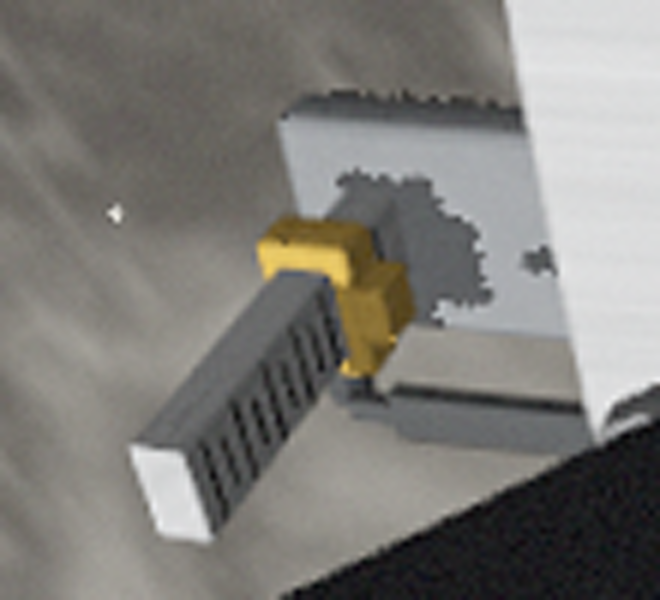

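View pics/k0f.png

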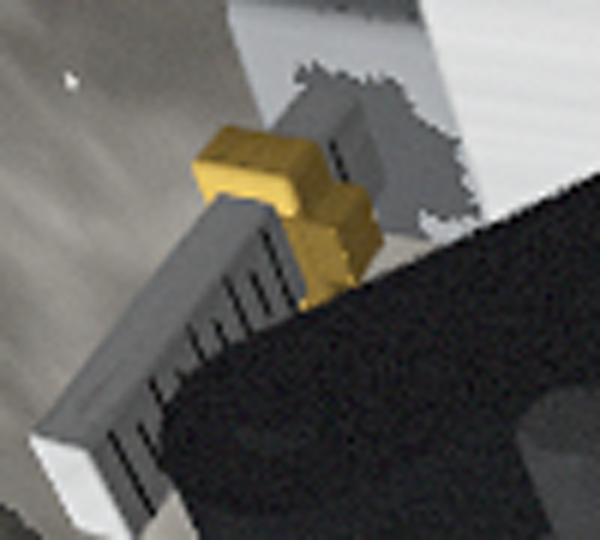

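Request:
step_arm(
  rows=[
    [0,0,-0.02,0,0.17],
    [0,-0.01,-0.05,0,0.34],
    [0,-0.02,-0.08,0,0.51],
    [0,-0.03,-0.11,0,0.68],
    [0,-0.0394,-0.14,0,0.85],
    [0,-0.0394,-0.15,0,1.02],
    [0,-0.0394,-0.15,0,1.19],
    [0,-0.0394,-0.15,0,1.36],
    [0,-0.0394,-0.15,0,1.5],
    [0,-0.0394,-0.15,-0.01,1.57],
    [0,-0.0394,-0.15,-0.03,1.57],
    [0,-0.0394,-0.15,-0.05,1.57],
    [0,-0.0394,-0.15,-0.065,1.57],
    [0,-0.0394,-0.15,-0.075,1.57],
    [0,-0.0394,-0.15,-0.075,1.57],
    [0,-0.0394,-0.15,-0.075,1.57],
    [0,-0.0394,-0.15,-0.075,1.57],
  ],
)

```text
clock: 12.1
position: [0.5625, -0.0381, 0.0975]
tool_rot: [0.001, 0.496, 0.868, 0.0]
ft_force: [0.8, 0.7, -0.6]
gripper_width: 0.0
```

```bash
python3 snap.py f0; python3 ptr.py 0 f0
```

```text
[ 0.5625 -0.0381  0.0975] [ 0.81  0.74 -0.63]
f0
150 [  52.7 -114.8   38.3]
153 [  52.7 -113.2   38. ]
156 [  52.7 -111.7   37.6]
159 [  52.4 -107.7   12.3]
162 [  52.4 -106.    12.2]
165 [  52.4 -104.3   12.4]
168 [  52.4 -102.6   12.9]
171 [  52.3 -100.7   11.7]
174 [  53.  -105.6   61.1]
177 [  53.  -104.2   60.8]
180 [  53.  -102.9   61.4]
183 [  53.  -101.5   60.9]
186 [  53.  -100.1   61.1]
189 [ 53.  -98.9  61.8]
192 [ 53.  -97.6  62.2]
195 [ 53.  -96.2  62. ]
198 [ 53.  -94.9  62.5]
201 [ 52.9 -93.5  62.3]
204 [ 52.9 -92.1  62.4]
207 [ 52.9 -90.8  62.5]
210 [ 52.9 -89.3  62.2]
213 [ 52.9 -87.8  61.7]
```

View pics/f0.png

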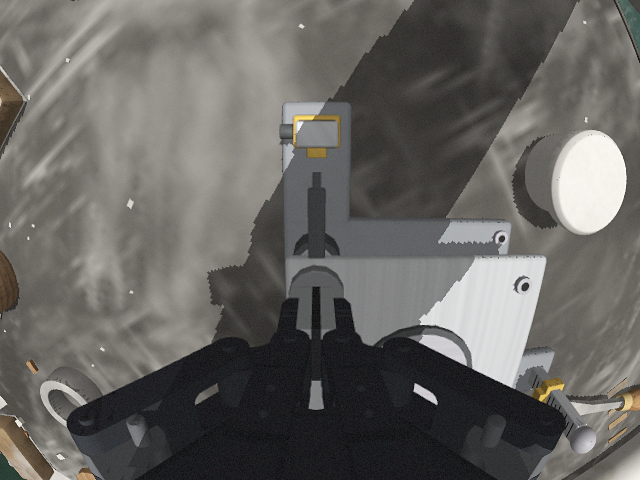

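View pics/f0s.png

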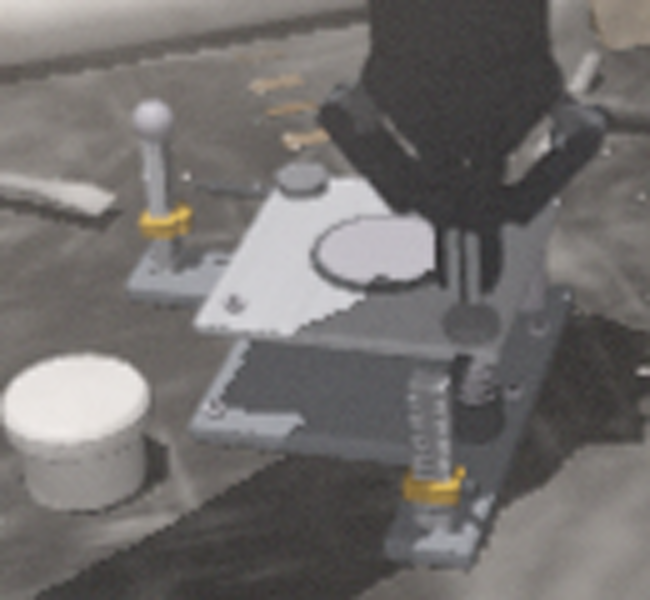

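Request:
step_arm(
  rows=[
    [0,0,0,-0.006,0],
    [0,0,0,-0.011,0],
    [0,0,0,-0.015,0],
    [0,0,0,-0.019,0],
    [0,0,0,-0.023,0],
    [0,0,0,-0.025,0],
    [0,0,0,-0.025,0],
    [0,0,0,-0.025,0],
  ],
)

```text
clock: 13.2
position: [0.5606, -0.0391, 0.0717]
tool_rot: [-0.001, 0.496, 0.868, -0.001]
ft_force: [-4.3, -1.8, 6.1]
gripper_width: -0.0002
```

```bash
sed -i 's/319,320,321,322/316,317,318/' ptr.py; python3 snap.py f1; python3 ptr.py 0 f1
```

```text
[ 0.5606 -0.0391  0.0717] [-4.33 -1.76  6.1 ]
f1
150 [  54.6 -122.1   87.5]
153 [  54.6 -121.2   87.7]
156 [  54.6 -120.3   88.1]
159 [  54.4 -114.9   38.1]
162 [  54.4 -113.6   38. ]
165 [  54.3 -112.2   37.4]
168 [  54.3 -110.8   36.8]
171 [  54.2 -106.4   11.7]
174 [  54.2 -104.9   11.9]
177 [  54.2 -103.2   11.1]
180 [  54.4 -106.2   42.2]
183 [  54.4 -105.    42.5]
186 [  54.3 -103.6   42.1]
189 [  54.3 -102.3   42.2]
192 [  54.3 -101.    42.5]
195 [ 54.3 -99.8  42.9]
198 [ 54.3 -98.5  43.4]
201 [ 54.3 -97.2  43.1]
204 [ 54.3 -96.   43.7]
207 [ 54.3 -94.6  43.4]
210 [ 54.3 -93.4  44. ]
213 [ 54.3 -92.2  44.9]
```

Request:
step_arm(
  rows=[
    [0,0,0,-0.002,0],
    [0,0,0,-0.004,0],
    [0,0,0,-0.0047,0],
    [0,0,0,-0.0047,0],
    [0,0,0,-0.0047,0],
    [0,0,0,-0.0047,0],
    [0,0,0,-0.0047,0],
  ],
)

```text
clock: 14.18
position: [0.5604, -0.0392, 0.0671]
tool_rot: [-0.001, 0.496, 0.868, -0.001]
ft_force: [-4.5, -2.0, 8.3]
gripper_width: 0.0002
```

```bash
python3 snap.py f2; python3 ptr.py 0 f2|sed -n '4,18p'
```

```text
[ 0.5604 -0.0392  0.0671] [-4.49 -2.01  8.25]
156 [  54.6 -120.9   87. ]
159 [  54.6 -119.9   86.6]
162 [  54.4 -114.3   37.9]
165 [  54.4 -113.    38. ]
168 [  54.8 -111.7   38. ]
171 [  54.2 -107.3   12.4]
174 [  54.2 -105.7   12.2]
177 [  54.2 -104.2   12.2]
180 [  54.2 -102.7   12. ]
183 [  54.4 -104.9   36.2]
186 [  54.3 -103.5   35.7]
189 [  54.3 -102.2   35.8]
192 [  54.3 -100.9   36.1]
195 [ 54.3 -99.6  36.2]
198 [ 54.3 -98.4  37. ]
```

View pics/f2s.png

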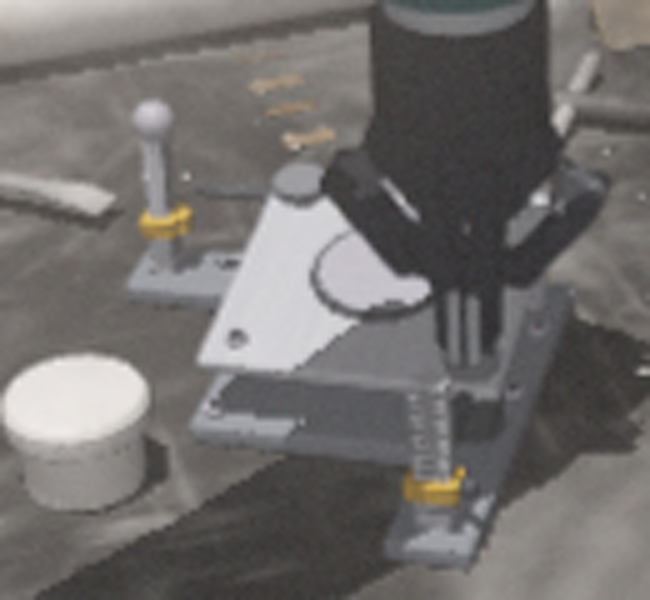

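Request:
step_arm(
  rows=[
    [0,0,0,-0.001,0],
    [0,0,0,-0.001,0],
    [0,0,0,-0.001,0],
    [0,0,0,-0.001,0],
    [0,0,0,-0.001,0],
    [0,0,0,-0.001,0],
    [0,0,0,-0.001,0],
    [0,0,0,-0.001,0],
    [0,0,0,-0.001,0],
    [0,0,0,-0.001,0],
  ],
)

```text
clock: 15.52
position: [0.5604, -0.0393, 0.0661]
tool_rot: [-0.001, 0.496, 0.868, -0.001]
ft_force: [-4.2, -1.5, 8.6]
gripper_width: -0.0001
```

```bash
python3 snap.py f3; python3 ptr.py 0 f3|sed -n '8,18p'
```

```text
[ 0.5604 -0.0393  0.0661] [-4.2  -1.48  8.58]
168 [  54.4 -111.9   38.2]
171 [  54.3 -107.4   11.9]
174 [  54.3 -106.    12.8]
177 [  54.3 -104.3   11.4]
180 [  54.3 -102.9   12.3]
183 [  54.4 -104.7   33.7]
186 [  54.4 -103.5   34.4]
189 [  54.4 -102.    33.4]
192 [  54.4 -100.8   34.1]
195 [ 54.4 -99.6  35.2]
198 [ 54.4 -98.3  35.2]
```

Request:
step_arm(
  rows=[
    [0,0,0,0.005,0],
    [0,0,0,0.012,0],
    [0,0,0,0.02,0],
    [0,0,0,0.03,0],
    [0,0,0,0.05,0],
    [0,0,0,0.08,0],
    [0,0,0,0.12,0],
    [0,0,0,0.12,0],
    [0,0,0,0.12,0],
    [0,0,0,0.12,0],
  ],
)

```text
clock: 16.88
position: [0.5613, -0.038, 0.185]
tool_rot: [-0.001, 0.496, 0.868, -0.0]
ft_force: [0.3, 0.3, -0.4]
gripper_width: 0.0
```

```bash
python3 snap.py f4; python3 ptr.py 0 f4 | head -14
```

```text
[ 0.5613 -0.038   0.185 ] [ 0.26  0.29 -0.37]
f4
150 [  53.1 -108.2   12.5]
153 [  53.  -105.8   12.6]
156 [  53.  -103.3   12. ]
159 [  53.3 -105.3   60.8]
162 [  53.3 -103.3   60.8]
165 [  53.3 -101.3   61.3]
168 [ 53.3 -99.1  60.4]
171 [ 53.3 -97.1  61. ]
174 [ 53.3 -95.2  62.6]
177 [ 53.3 -93.2  62.6]
180 [ 53.3 -91.   62.2]
183 [ 53.3 -89.   62.5]
186 [ 53.3 -86.8  61.9]
```

View pics/f4.png

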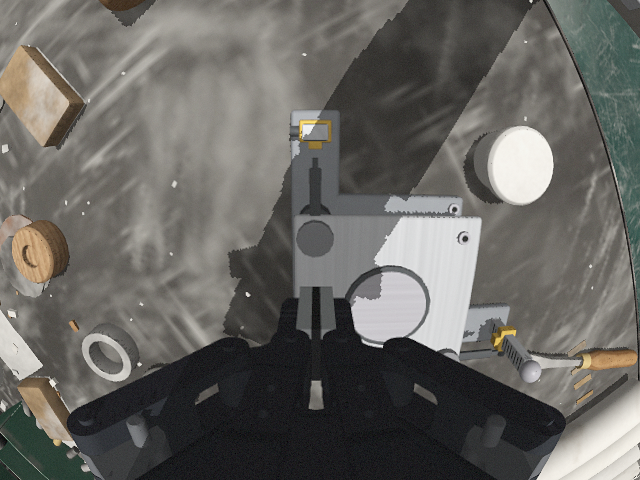

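View pics/f4s.png

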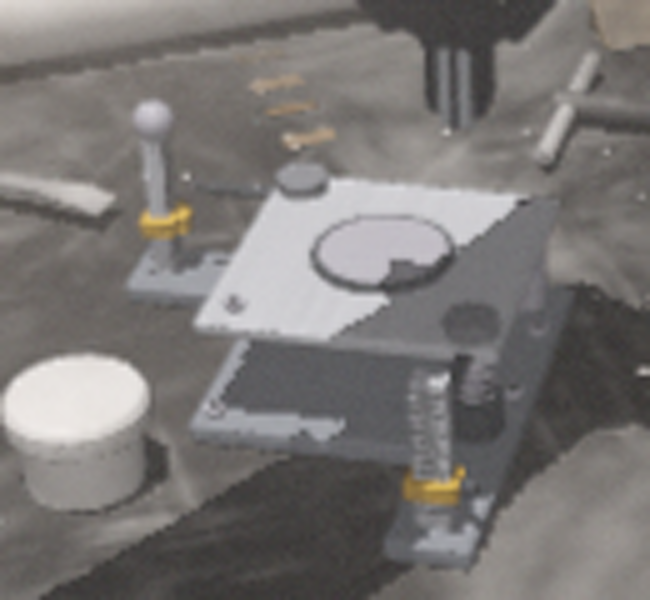

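Both corners are back up, the riders haven't moved, and the fingers are clear of everything. I'm handing it in.

```bash
python3 -c "
from station import ctrl
print(ctrl.finish_job())"
```

```text
the job is handed in; nothing more can be done
None
```

I pressed both corners to their marks in the order asked, held each for over a second and let each spring back up. I then handed the job in at about 17 s of the 50 s allowed; the hand-in gives no verdict. All heights below are from wrist-camera depth.

| Corner | Pointer while held | Mark | Push force | Pointer after release |
|---|---|---|---|---|
| Beside the ball-knob post | about 41 mm | about 40 mm | about 7 N | back at its rest reading |
| Beside the flat-topped post | about 33 mm | about 33 mm | about 8.6 N | back at its rest reading |

- **Last checks:** the final pictures show both riders and the stone plug where they were, and the plate level. I did not measure the sanding block or small chuck again, but the arm never went near them. The fingers ended about 100 mm above the pads, and the wrist force was back to about zero.
- **Disagreements:** my mount position, worked out from the top camera, was 2–4 mm off the wrist camera's. I placed the fingers between the two, and it caused no trouble. The wrist also felt 3–5 N sideways during the presses. The 8.6 N push on the flat corner is slightly above the 4 to 8 N stated for the mark, though the depth reading put its pointer level with the mark.

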